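Offer the dough vase up over its pedestal

ROBOT

A 7-joint arm with a two-finger parallel gripper is mounted at the origin on the work surface. World frame = base frame: x ahead of the robot, y to its left, z up, the work surface at z = 0. Lengths are in m, angles in rad, forces in N, time in s.
With the tool pointing down it reaches from about 0.4 to 0.85 m from the base axis. Payload 6.9 kg.
Tool frame: the origin (TCP) lies midway between the tips of the shut fingers; the grasp point (between the pads) lies 19 mm behind it; z points along the fingers, y is the line along which they close (so a half turn about z gives the same grasp; the last joint's range is limited). The gripper opens to 85 mm and grips with 20 to 120 N. Pads are 22 mm wide; open, the fingers measure 114 mm over their backs; the gripper's body (76 mm by 85 mm) begins 54 mm behind the grasp point. The pads swing forward as they close: fully open they stand 13 mm farther back than shut.
Start: joints at [-1.202, 0.507, -0.238, 1.5, 0.126, 1.149, -0.155], TCP at [0.163, 0.603, 0.231] pointing down, gripper open.
Joint ranges: [-3.08, 3.08], [-0.24, 2.05], [-1.43, 1.35], [0, 2.5], [-1.52, 4.66], [0.17, 1.96], [-2.89, 2.89]. Speed limits (rad/s): [2.39, 2.39, 3.14, 3.14, 3.14, 3.14, 3.14].

INTERFACE

Orientations are given as a unit quaternion [w, x, y, z].
In Python, from bench import readout, optics, robot, nets gives the robot as it stands. The module is installed in compiled form; this text tells all that it offers.
- The arm moves only by the tool step_arm, never from a script. Its argument "plan" is a list of rows, each an object with "slide": the shift along the tool's x, y, z each as a share of 100 cm, from -1 to 1, a list of three; "rotation": the turn, a rotation vector about the tool's x, y, z each as a share of 180 degrees, from -1 to 1, a list of three; "jaw": the opening, from -1 (shut) to 1 (fully open). In form: [{"slide": [dx, dy, dz], "rotation": [rx, ry, rz], "jaw": jaw}, ...]. A call has 1 to 12 rows; each row is the pose to reach, as a shift and turn from the pose commanded when the call began, along the tool's axes at that moment, turning the shorter way round; what a row does not reach only later rows make up. A row lasts 1/10 s, in which the tool goes at most 50 mm and 8.59 degrees, less where a joint would pass 70% of its speed; a pose out of reach is approached as far as the arm can. A call with a number of a shift or a turn outside -1 to 1 is refused whole. A call with a gripper value outside its range is refused whole. The fingers move at their own pace and stop on an object; "newtons" is the grip in N (left out, the last holds). Time passes only in rows, so rows that repeat a pose let the fingers close. It gives the time, the measured TCP pose, the force, the opening and the grip force at its end, in the units of the state.
- readout.sense(): the state, without advancing time (a new reading comes with each control period).
- optics.camera(name): name is "side" or "top"; returns a dict with "color" (384x512x3 uint8, blue, green, red), "depth" (384x512 float32, m along the optical axis (not along the pixel's ray), 0 where there is no reading), "fx", "fy", "cx", "cy" (pixels), "k1" (the pictures are not rectified: a ray, as slopes to the right and down, at radius r is drawn at 1 + k1 r^2 times it, then the intrinsics apply), "extrinsics" (4x4, takes a point from camera to world coordinates). Camera axes: x right, y up, looking along -z (the intrinsics and any distortion apply to the point x, -y, -z); pixel columns grow to the right and rows downward; lengths in m; the calibration is good to about 2 mm. A picture is of the moment at which its call begins.
- robot.job_done(): hands the job in; it is judged then, once.
Trained networks look in the newest picture that a camera, given by its name, has taken for a name from the list of things; names that differ only in an ending like _2 or _b are one class to them, and where a whole thing is asked for, a point or a joint stands for the part that bears it (a point fixed in the world has none). Each returns a list of dicts, best first, with "p" (0 to 1); they miss things now and then, are a little off and sometimes report something else, mostly with a low value. They report only what shows in the picture. A call takes as long as a camera call. They do not tell look-alikes from the thing itself.
- nets.look_for(query, camera): "bbox" ([centre column, centre row, width, height] in pixels, round what is visible of it).
- nets.cut_out(query, camera): "pixels" (384x512 bool, what is visible of it) and "bbox" ([centre column, centre row, width, height] in pixels, round what is visible of it).
The state is a dict: "t": time; "joint_pos": joint angles; "joint_velocities": joint speeds; "tau": joint torques, N m; "position": TCP position; "orientation": TCP orientation; "force": force on the tool from outside, world axes, zero at the start; "ft_torque": the same for the moment, N m; "opening": opening from 0.0 (shut) to 1.0 (fully open); "finger_force": force on a finger pad.
Only numpy, scipy, OpenCV 4.12 (cv2) and the standard library are available. Lean on these libraries where they do the work, as an engineer would, in place of code of your own. Each camera call takes 0.05 s, during which the arm holds its last target. There are 200 camera calls.

TASK

Draw the collared wooden dowel out of the bore in the top of the stepped dough pedestal and park it in the open notch of the wooden rest block, hanging upright by its collar, and let go of it. Then lift the dough vase out of its drying block, carry it over the clutter without letting it touch the pedestal, and finish still holding it upright and steady with its spigot centred about one centimetre above the empty bore and its square foot in line with the pedestal's sides, so that paste can be brushed on: do not lower it in and do not let go. Leave the other things on the table where they stand.

Things in the scene. Friction and masses are not known exactly. Their poses are not given: they have to be found in the camera images.
- pedestal: Fixed tan dough pedestal on a thin white board (170 mm square, 8 mm). Three square tiers from below: 144 mm wide, 34 mm high; 110 mm wide, 32 mm high; 78 mm wide, 32 mm high; top 106 mm above the table. A vertical bore 24 mm wide, 32 mm deep opens at the top's centre. Origin: centre of the board's underside; x, y along the sides, z up.
- bore (a point): Centre of the bore's mouth, level with the pedestal's top face (106 mm above the table); axes as the pedestal's.
- dowel: Loose pale wooden dowel, 60 g, upright in the bore at first, its foot on the bore's floor (collar's underside 6 mm above the pedestal's top). Shank 22 mm diameter, 38 mm long; above it a collar 42 mm diameter, 8 mm thick; above that a grip 20 mm diameter, 42 mm long. Origin: centre of the shank's foot; z along the axis towards the grip.
- dowel_collar (a point): Centre of the underside of the dowel's collar, on its axis, 38 mm above its foot.
- rest: Fixed brown wooden rest block, 90 mm (x) by 84 mm (y), 60 mm high, with a notch through its full height, open above and to the front (its -x side): 28 mm wide (y), 50 mm deep (x), flat end. The dowel's shank fits in from above or from the front; the collar then lies on the top faces. Origin: centre of the underside; x points away from the open side, z up.
- notch (a point): Point in the notch level with the block's top face (60 mm above the table), midway across the notch and 30 mm in from the open side, where the centre of the collar's underside belongs; axes as the block's.
- stand: Fixed brown wooden drying block, 90 mm square and 34 mm high, with a 20 mm vertical hole through its centre in which the vase's spigot stands. Origin: centre of the underside; z up.
- vase: Loose tan dough vase, about 280 g, upright in the drying block at first. Square foot 46 mm wide, 12 mm high; petalled belly 66 mm wide at most; round neck 28 mm diameter from 74 to 120 mm (top); spigot 12 mm diameter, 20 mm long below the foot. Origin: centre of the foot's underside (at first 34 mm above the table); x, y along the foot's sides, any of which may face any pedestal side; z up.
- vase_tip (a point): Centre of the lower end of the vase's spigot, 20 mm below the vase's origin.
- oil: Bystander: amber oil bottle, 72 mm in diameter, 190 mm high. Origin: centre of the underside.
- jar: Bystander: clear jar with a lid, 54 mm in diameter, 115 mm high, beside the pedestal. Origin: centre of the underside.
- can: Bystander: metal can with a pale label, 54 mm in diameter, 120 mm high, beside the pedestal. Origin: centre of the underside.
- bud: Bystander: small pointed bud of dough, 48 mm wide, 58 mm high, nearer the robot than the pedestal. Origin: centre of the underside.
- knife: Bystander: kitchen knife lying flat, 260 mm long. Origin: on its underside where handle meets blade; x towards the point.
- spoon: Bystander: white spoon lying flat, 150 mm long. Origin on its underside; x towards the bowl.
Mind the look-alikes: they are no part of the job. What is shaped like the dowel but yellow is not meant.

How it is judged:
On the way, in this order (a step that is already met when the one before it is completed fails the run):
1. the dowel hangs upright by its collar in the notch of the rest block, let go (x of dowel_collar in the frame of notch between -0.018 and 0.014 m and y of dowel_collar in the frame of notch between -0.007 and 0.007 m and z of dowel_collar in the frame of notch between -0.003 and 0.003 m and angle between dowel's own z axis and vertical below 0.12 rad and contact force between the fingers and dowel below 0.05 N and linear speed of dowel below 0.02 m/s), for 0.3 s.
2. the vase is lifted clear of its drying block (z of vase_tip in the frame of stand above 0.05 m and contact force between the fingers and vase above 1 N), for 0.2 s.
At the end, for the whole second after the job is handed in: Dowel released and still, hanging in the notch by its collar (3 mm), tilt under 0.12 rad. Vase in the fingers, touching neither pedestal nor block: spigot 3 to 20 mm above the bore, within 6 mm of its centre, tilt under 0.1 rad, foot square within 0.15 rad, below 20 mm/s (all of step 1 and horizontal distance between vase_tip and bore below 0.006 m and z of vase_tip in the frame of bore between 0.003 and 0.02 m and angle between vase's own z axis and vertical below 0.1 rad and (angle between the x axis of vase and the x axis of pedestal, either way round below 0.15 rad or angle between the x axis of vase and the y axis of pedestal, either way round below 0.15 rad) and linear speed of vase below 0.02 m/s and angular speed of vase below 0.2 rad/s and contact force between the fingers and vase above 1 N and contact force between vase and pedestal below 0.05 N and contact force between vase and stand below 0.05 N); the arm keeps its last pose, push and grip.
It fails at once if the vase touches the pedestal (contact force between vase and pedestal above 0.5 N).
It fails at once if a bystander is moved by more than 20 mm (distance of any of oil, jar, can, bud, knife, spoon from where it was at the start of the episode above 0.02 m).
It also fails if it takes over 64 s, if anything falls off the work surface, if the arm or the gripper's body presses on something with over 40 N, if the wrist force passes 120 N, or if a joint passes its speed limit or range.

## Working session

There is one attempt and no reset: what is moved stays moved. The work goes in short steps, Python scripts to look and compute and a tool call to move; the robot and the scene stay as the last step left them, time stands still between calls to the robot, and variables do not carry over. Pictures are saved under pics/ and viewed, at most 10 in all, crops included, and the job is handed in when it is done.

Besides the shell and the picture viewer there is one more tool, called after ">>>" as name([rows], argument=value, ...), one row to a line, values as JSON. step_arm: Moves the arm, as the interface text tells. Its arguments: {"type":"object","properties":{"plan":{"type":"array","items":{"type":"object","properties":{"slide":{"type":"array","items":{"type":"number"}},"rotation":{"type":"array","items":{"type":"number"}},"jaw":{"type":"number"}}}},"newtons":{"type":"number"}},"required":["plan"]}

```bash
mkdir -p pics; cat > h.py <<'E'
import numpy as np, cv2
from bench import readout, optics, robot, nets
from scipy.spatial.transform import Rotation as R
def world(c, mask=None):
    h,w=c["depth"].shape
    v,u=np.mgrid[:h,:w].astype(float)
    K=np.array([[c["fx"],0,c["cx"]],[0,c["fy"],c["cy"]],[0,0,1]])
    p=cv2.undistortPoints(np.stack([u.ravel(),v.ravel()],1)[:,None],K,np.array([c["k1"],0,0,0,0.])).reshape(h,w,2)
    d=c["depth"]
    P=np.stack([p[...,0]*d,-p[...,1]*d,-d],-1)
    E=np.array(c["extrinsics"])
    W=P@E[:3,:3].T+E[:3,3]
    W[d<=0]=np.nan
    return W
E
python3 - <<'E'
from h import *
s=readout.sense(); print(s)
for n in ("top","side"):
    c=optics.camera(n); cv2.imwrite(f"pics/{n}0.png",c["color"]); np.savez(f"{n}0.npz",**c)
    W=world(c); print(n,c["fx"],c["cx"],c["cy"],c["k1"],np.round(c["extrinsics"],3).tolist())
    for q in ["pedestal","dowel","rest","stand","vase","oil","jar","can","bud","knife","spoon"]:
        for r in nets.cut_out(q,n)[:3]:
            m=r["pixels"]; P=W[m]; P=P[~np.isnan(P[:,0])]
            if len(P): print(q,round(r["p"],2),np.round(r["bbox"]).tolist(),np.round(np.median(P,0),3),np.round(np.percentile(P,98,axis=0),3))
E
```

```text
{'t': 0.0, 'joint_pos': array([-1.2015319 ,  0.50832738, -0.23750503,  1.50116669,  0.12569366,
        1.14892374, -0.15480216]), 'joint_velocities': array([-1.48487515e-04, -3.98984829e-04,  3.09676895e-05, -1.69241896e-03,
       -1.29195783e-03,  2.10302953e-03,  7.67832457e-04]), 'tau': array([-6.99323368e-05, -6.20597792e+01, -2.18690939e+00, -2.49644476e+01,
        1.25671463e-02,  1.21207733e-02,  1.32505053e-05]), 'position': array([0.16289565, 0.60285047, 0.23042382]), 'orientation': array([-9.80703534e-05,  1.31500606e-01,  9.91315665e-01, -9.13347297e-04]), 'force': array([-0.27491084,  0.87233726,  0.10411167]), 'ft_torque': array([-0.03788375, -0.00216024, -0.00312301]), 'finger_force': 0.0, 'opening': 1.0003912899321816}
top 429.52970936409076 258.0429295848544 191.95597101304986 0.0525089954336768 [[-0.014, 0.989, -0.15, 0.422], [-1.0, -0.014, -0.004, -0.009], [-0.006, 0.15, 0.989, 1.066], [0.0, 0.0, 0.0, 1.0]]
pedestal 0.68 [271.0, 188.0, 71.0, 73.0] [ 0.581 -0.035  0.044] [0.679 0.044 0.109]
pedestal 0.19 [270.0, 179.0, 21.0, 18.0] [ 0.594 -0.037  0.121] [ 0.616 -0
[... 1777 characters left out ...]
56.0, 54.0] [ 0.47  -0.351  0.033] [ 0.535 -0.275  0.036]
vase 0.75 [299.0, 328.0, 34.0, 48.0] [ 0.484 -0.335  0.097] [ 0.518 -0.301  0.155]
oil 0.79 [294.0, 132.0, 28.0, 65.0] [0.748 0.103 0.098] [0.816 0.15  0.19 ]
jar 0.58 [227.0, 147.0, 22.0, 46.0] [0.582 0.163 0.076] [0.611 0.302 0.116]
jar 0.38 [296.0, 329.0, 36.0, 50.0] [ 0.484 -0.335  0.097] [ 0.52  -0.3    0.155]
can 0.95 [270.0, 266.0, 26.0, 50.0] [ 0.506 -0.202  0.104] [ 0.533 -0.169  0.121]
bud 0.57 [215.0, 317.0, 20.0, 21.0] [ 0.369 -0.224  0.04 ] [ 0.39  -0.206  0.058]
knife 0.71 [363.0, 266.0, 88.0, 86.0] [ 0.724 -0.255  0.01 ] [ 0.75  -0.127  0.017]
spoon 0.88 [157.0, 188.0, 23.0, 44.0] [0.377 0.207 0.012] [0.398 0.251 0.021]
```

```bash
python3 - <<'E'
import cv2,numpy as np
a=cv2.imread("pics/top0.png")[90:330,70:450]; cv2.imwrite("pics/top0c.png",cv2.resize(a,None,fx=2.1,fy=2.1,interpolation=cv2.INTER_CUBIC))
b=cv2.imread("pics/side0.png")[80:370,100:450]
cv2.imwrite("pics/side0c.png",cv2.resize(b,None,fx=2.05,fy=2.05,interpolation=cv2.INTER_CUBIC))
E
```

```text
(no output)
```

View pics/top0c.png

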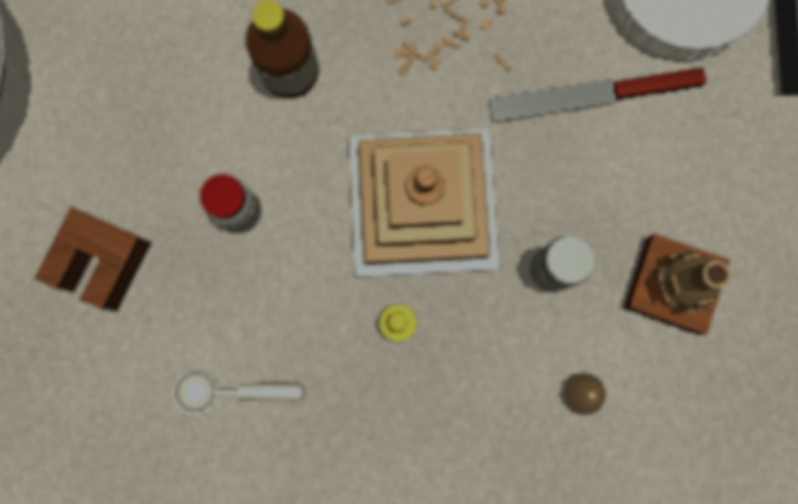

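View pics/side0c.png

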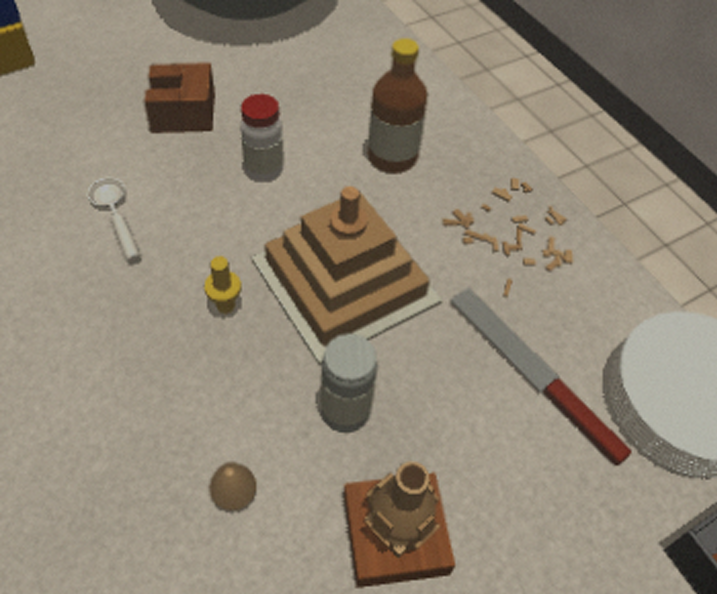

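Top picture: the pale dowel stands in the pedestal at (271,178), and a yellow look-alike stands on the table at (258,244). The pale one in the bore fits the description. The rest block is at (116,213) with its notch opening towards the robot, and the vase is at (401,224) in its block. Next I confirm the dowel in a crop and fit the poses.

```bash
cat > fit.py <<'E'
from h import *
C={n:dict(np.load(f"{n}0.npz")) for n in ("top","side")}
Ws={n:world(C[n]) for n in C}
def sel(n,x,y,r,z0,z1):
    P=Ws[n].reshape(-1,3); return P[(np.hypot(P[:,0]-x,P[:,1]-y)<r)&(P[:,2]>z0)&(P[:,2]<z1)]
def rect(P):
    c,s,a=cv2.minAreaRect((P[:,:2]*1000).astype(np.float32)); return np.round(c,1),np.round(s,1),round(a,1)
def circ(P,rad):
    from scipy.optimize import least_squares
    f=least_squares(lambda q:np.hypot(P[:,0]-q[0],P[:,1]-q[1])-rad,P[:,:2].mean(0),loss="soft_l1",f_scale=.002)
    return np.round(f.x*1000,1),len(P)
E
python3 - <<'E'
from fit import *
for n in Ws:
    print(n)
    for z,name in((.106,"t3"),(.074,"t2"),(.042,"t1")): 
        P=sel(n,.59,-.037,.12,z-.004,z+.004); print(name,rect(P),len(P),np.median(P[:,2]).round(4))
    P=sel(n,.532,.333,.075,.055,.066); print("rest",rect(P),len(P),np.median(P[:,2]))
    P=sel(n,.485,-.31,.075,.030,.037); print("stand",rect(P),len(P),np.median(P[:,2]))
    print("dowel grip",circ(sel(n,.593,-.037,.03,.125,.158),.01),"collar",rect(sel(n,.593,-.037,.03,.114,.123)))
    P=sel(n,.593,-.037,.03,.159,.17);print("griptop",P.mean(0),len(P))
    print("neck",circ(sel(n,.49,-.315,.04,.118,.15),.014)); P=sel(n,.49,-.315,.04,.150,.16);print("necktop",rect(P),len(P))
    for nm,x,y,z in(("jar",.585,.175,.11),("can",.512,-.183,.115),("oil",.75,.11,.18)):
        P=sel(n,x,y,.05,z,z+.02);print(nm,P.mean(0).round(3))
E
python3 - <<'E'
import cv2,numpy as np
a=cv2.imread("pics/side0.png")
f=lambda u,v,r:cv2.resize(a[v-r:v+r,u-r:u+r],(380,380),interpolation=cv2.INTER_CUBIC)
cv2.imwrite("pics/crop1.png",np.hstack([f(245,200,50),f(298,335,35)]))
E
```

```text
top
t3 (array([598.4, -37.7]), array([78.6, 77.8]), 2.1) 880 0.1064
t2 (array([598.1, -37.8]), array([110.2, 110. ]), 2.4) 918 0.0744
t1 (array([598.5, -37.8]), array([144.2, 144. ]), 2.3) 1220 0.0423
rest (array([531.9, 341.4]), array([86.8, 91.8]), 66.0) 1186 0.06004450221043223
stand (array([ 495.1, -326.3]), array([92. , 91.6]), 69.3) 679 0.03397310978646684
dowel grip (array([598.5, -37.7]), 22) collar (array([597.9, -37.5]), array([38.3, 40. ]), 89.2)
griptop [ 0.59767005 -0.03755204  0.16229514] 65
neck (array([ 494.6, -325.9]), 67)
necktop (array([ 494.1, -325.5]), array([27. , 26.4]), 78.6) 147
jar [0.591 0.182 0.115]
can [ 0.515 -0.188  0.12 ]
oil [0.76  0.122 0.19 ]
side
t3 (array([595.9, -37.7]), array([80. , 79.9]), 1.5) 657 0.1054
t2 (array([595.4, -38.5]), array([110.5, 108.8]), 1.3) 622 0.0733
t1 (array([595.1, -37.9]), array([143.8, 145.7]), 2.8) 837 0.0413
rest (array([530.1, 340.9]), array([91.3, 87.9]), 65.6) 498 0.060295870794652484
stand (array([ 493., -326.]), array([90.3, 91.3]), 68.5) 1084 0.033365697141482464
dowel grip (array([596.1, -36.9]), 90) collar (array([594.8, -40.2]), array([36.9, 40.8]), 60.6)
griptop [ 0.59572668 -0.03761061  0.16116137] 47
neck (array([ 493.1, -326.3]), 108)
necktop (array([ 492.8, -326.7]), array([27.1, 27.2]), 5.0) 223
jar [0.588 0.179 0.115]
can [ 0.513 -0.189  0.119]
oil [0.758 0.119 0.188]
```

View pics/crop1.png

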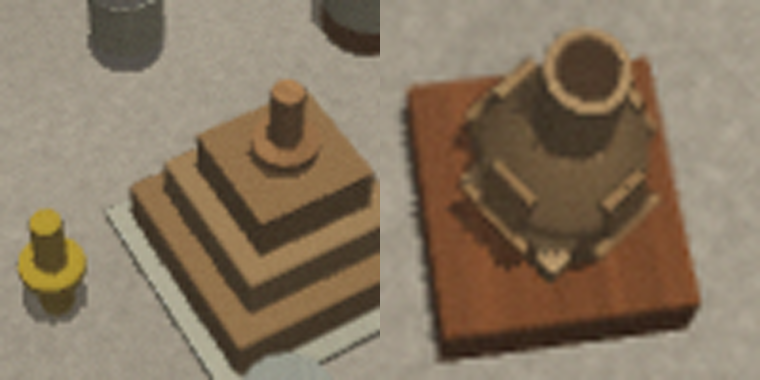

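The crop confirms it: the pale dowel in the bore (crop 285,125) is the one meant, and the yellow one (45,255) stands on the table. On the vase a foot corner shows at crop (550,262). Next I check the notch and the foot yaw, and work out the first move.

```bash
python3 - <<'E'
from fit import *
th=np.deg2rad(-24.2)
for n,c in(("top",(.5319,.3414)),("side",(.5301,.3409))):
    P=sel(n,*c,.075,.055,.066); d=P[:,:2]-c
    X=d[:,0]*np.cos(th)+d[:,1]*np.sin(th); Y=-d[:,0]*np.sin(th)+d[:,1]*np.cos(th)
    print(n,"ext",np.percentile(X,[.5,99.5]).round(4),np.percentile(Y,[.5,99.5]).round(4))
    m=(X<-.005)&(X>-.04); print("notch y edges",np.percentile(Y[m&(Y>0)],[1,3]).round(4),np.percentile(Y[m&(Y<0)],[97,99]).round(4)); 
    m=abs(Y)<.01; print("notch end x",np.percentile(X[m],[1,3]).round(4))
    P=sel(n,.4937,-.3261,.05,.037,.052); print("foot pts",len(P)); print(np.round((P-[.4937,-.3261,0])*1000)[:40].tolist())
s=readout.sense(); q=s["orientation"]; Rm=R.from_quat([q[1],q[2],q[3],q[0]]).as_matrix(); print(Rm.round(3))
for t in((.597,-.0377,.25),): print((Rm.T@(np.array(t)-s["position"])).round(4))
E
```

```text
top ext [-0.0454  0.0452] [-0.0426  0.0427]
notch y edges [0.0131 0.0151] [-0.0156 -0.0151]
notch end x [0.0042 0.0052]
foot pts 77
[[48.0, 11.0, 38.0], [45.0, 9.0, 38.0], [45.0, -3.0, 38.0], [43.0, 21.0, 39.0], [43.0, -8.0, 37.0], [41.0, 28.0, 37.0], [38.0, 21.0, 37.0], [38.0, -5.0, 37.0], [33.0, -33.0, 38.0], [31.0, 31.0, 37.0], [22.0, 32.0, 39.0], [22.0, 22.0, 38.0], [20.0, 21.0, 50.0], [21.0, 16.0, 48.0], [18.0, 23.0, 47.0], [18.0, 20.0, 46.0], [18.0, 18.0, 47.0], [17.0, 27.0, 39.0], [16.0, 28.0, 48.0], [16.0, 25.0, 47.0], [16.0, 20.0, 45.0], [16.0, 18.0, 48.0], [14.0, 27.0, 44.0], [14.0, 25.0, 46.0], [14.0, 23.0, 47.0], [14.0, 20.0, 46.0], [12.0, 37.0, 37.0], [12.0, 27.0, 37.0], [12.0, 27.0, 43.0], [12.0, 24.0, 44.0], [11.0, 23.0, 46.0], [11.0, 20.0, 46.0], [10.0, 44.0, 37.0], [9.0, 22.0, 45.0], [9.0, 20.0, 43.0], [7.0, 28.0, 38.0], [6.0, 21.0, 47.0], [-2.0, 42.0, 38.0], [-4.0, 43.0, 38.0], [-4.0, 40.0, 37.0]]
side ext [-0.0436  0.0439] [-0.0427  0.0437]
notch y edges [0.0127 0.0138] [-0.0133 -0.011 ]
notch end x [0.0041 0.0044]
foot pts 61
[[-21.0, 20.0, 50.0], [-22.0, 18.0, 45
[... 223 characters left out ...]
, -14.0, 45.0], [-17.0, -15.0, 46.0], [-16.0, -16.0, 46.0], [-14.0, -16.0, 45.0], [-11.0, -19.0, 47.0], [-9.0, -19.0, 46.0], [-7.0, -20.0, 46.0], [-6.0, -21.0, 47.0], [-4.0, -22.0, 46.0], [-16.0, -17.0, 45.0], [-15.0, -18.0, 46.0], [-13.0, -19.0, 46.0], [-11.0, -20.0, 45.0], [-10.0, -21.0, 47.0], [-9.0, -22.0, 47.0], [-7.0, -23.0, 47.0], [-18.0, -19.0, 46.0], [-15.0, -19.0, 44.0], [-14.0, -21.0, 46.0], [-13.0, -22.0, 47.0], [-11.0, -23.0, 47.0], [-9.0, -23.0, 45.0], [-9.0, -25.0, 51.0], [-20.0, -20.0, 48.0], [-19.0, -21.0, 47.0], [-17.0, -21.0, 46.0], [-15.0, -22.0, 47.0], [-13.0, -23.0, 45.0]]
[[-0.965  0.261 -0.   ]
 [ 0.261  0.965  0.   ]
 [ 0.     0.    -1.   ]]
[-0.5862 -0.5057 -0.0187]
```

>>> step_arm([
  {"slide":[-0.586,-0.506,-0.019],"rotation":[0,0,0],"jaw":1},
  {"slide":[-0.586,-0.506,-0.019],"rotation":[0,0,0],"jaw":1},
  {"slide":[-0.586,-0.506,-0.019],"rotation":[0,0,0],"jaw":1},
  {"slide":[-0.586,-0.506,-0.019],"rotation":[0,0,0],"jaw":1},
  {"slide":[-0.586,-0.506,-0.019],"rotation":[0,0,0],"jaw":1},
  {"slide":[-0.586,-0.506,-0.019],"rotation":[0,0,0],"jaw":1},
  {"slide":[-0.586,-0.506,-0.019],"rotation":[0,0,0],"jaw":1},
  {"slide":[-0.586,-0.506,-0.019],"rotation":[0,0,0],"jaw":1},
  {"slide":[-0.586,-0.506,-0.019],"rotation":[0,0,0],"jaw":1},
  {"slide":[-0.586,-0.506,-0.019],"rotation":[0,0,0],"jaw":1},
  {"slide":[-0.586,-0.506,-0.019],"rotation":[0,0,0],"jaw":1},
  {"slide":[-0.586,-0.506,-0.019],"rotation":[0,0,0],"jaw":1},
], newtons=40)

```text
t: 2.4
position: [0.5, 0.1047, 0.2464]
orientation: [0.0, 0.131, 0.991, 0.0]
force: [1.4, 0.9, 0.6]
opening: 0.997
finger_force: 0.0
```

```bash
cat > go.py <<'E'
import sys
from h import *
def pose():
    s=readout.sense(); q=s["orientation"]; return s,R.from_quat([q[1],q[2],q[3],q[0]])
def to(t,Rt=None):
    s,Rm=pose(); print("t",round(s["t"],2),"pos",s["position"].round(4),"tilt",np.rad2deg(np.arccos(-Rm.as_matrix()[2,2])).round(2),"open",round(s["opening"],3),"ff",round(s["finger_force"],2),"F",s["force"].round(1),"q",s["joint_pos"].round(2))
    print("yaw of tool y",np.rad2deg(np.arctan2(*Rm.as_matrix()[[1,0],1])).round(2))
    print("slide",(Rm.as_matrix().T@(np.array(t)-s["position"])).round(4))
if __name__=="__main__": to([float(a) for a in sys.argv[1:4]])
E
python3 go.py .597 -.0377 .25
```

```text
t 2.4 pos [0.5    0.1047 0.2464] tilt 0.05 open 0.997 ff 0.0 F [1.4 0.9 0.6] q [-0.21  0.31 -0.06  1.77  0.02  1.06  1.03]
yaw of tool y 74.9
slide [-0.1308 -0.1122 -0.0035]
```

>>> step_arm([
  {"slide":[-0.131,-0.112,-0.003],"rotation":[0,0,0],"jaw":1},
  {"slide":[-0.131,-0.112,-0.003],"rotation":[0,0,0],"jaw":1},
  {"slide":[-0.131,-0.112,-0.003],"rotation":[0,0,0],"jaw":1},
  {"slide":[-0.131,-0.112,-0.003],"rotation":[0,0,0],"jaw":1},
  {"slide":[-0.131,-0.112,-0.003],"rotation":[0,0,0],"jaw":1},
  {"slide":[-0.131,-0.112,-0.003],"rotation":[0,0,0],"jaw":1},
  {"slide":[-0.131,-0.112,-0.003],"rotation":[0,0,0],"jaw":1},
])

```text
t: 3.1
position: [0.5958, -0.0341, 0.249]
orientation: [-0.0, 0.131, 0.991, 0.0]
force: [0.4, -0.2, 0.6]
opening: 1.0
finger_force: 0.0
```

```bash
python3 go.py .597 -.0377 .127
```

```text
t 3.1 pos [ 0.5958 -0.0341  0.249 ] tilt 0.06 open 1.0 ff 0.0 F [ 0.4 -0.2  0.6] q [ 0.02  0.44 -0.01  1.55  0.    1.15  1.32]
yaw of tool y 75.0
slide [-0.0021 -0.0033  0.122 ]
```

>>> step_arm([
  {"slide":[-0.001,-0.002,0.07],"rotation":[0,0,0],"jaw":1},
  {"slide":[-0.001,-0.002,0.07],"rotation":[0,0,0],"jaw":1},
  {"slide":[-0.001,-0.002,0.12],"rotation":[0,0,0],"jaw":1},
  {"slide":[-0.001,-0.002,0.12],"rotation":[0,0,0],"jaw":1},
  {"slide":[-0.001,-0.002,0.12],"rotation":[0,0,0],"jaw":1},
  {"slide":[-0.001,-0.002,0.12],"rotation":[0,0,0],"jaw":1},
])

```text
t: 3.7
position: [0.598, -0.0374, 0.1315]
orientation: [0.002, 0.131, 0.991, 0.0]
force: [0.2, -0.2, -0.0]
opening: 0.997
finger_force: 0.0
```

```bash
python3 go.py .597 -.0377 .127
```

```text
t 3.7 pos [ 0.598  -0.0374  0.1315] tilt 0.19 open 0.997 ff 0.0 F [ 0.2 -0.2 -0. ] q [ 0.03  0.55 -0.01  1.71  0.01  0.87  1.32]
yaw of tool y 74.93
slide [ 0.0009 -0.0006  0.0045]
```

Now close gently.

>>> step_arm([
  {"slide":[0.001,0,0.001],"rotation":[0,0,0],"jaw":1},
  {"slide":[0.001,0,0.001],"rotation":[0,0,0],"jaw":-1},
  {"slide":[0.001,0,0.001],"rotation":[0,0,0],"jaw":-1},
  {"slide":[0.001,0,0.001],"rotation":[0,0,0],"jaw":-1},
  {"slide":[0.001,0,0.001],"rotation":[0,0,0],"jaw":-1},
  {"slide":[0.001,0,0.001],"rotation":[0,0,0],"jaw":-1},
  {"slide":[0.001,0,0.001],"rotation":[0,0,0],"jaw":-1},
  {"slide":[0.001,0,0.001],"rotation":[0,0,0],"jaw":-1},
  {"slide":[0.001,0,0.001],"rotation":[0,0,0],"jaw":-1},
  {"slide":[0.001,0,0.001],"rotation":[0,0,0],"jaw":-1},
], newtons=30)

```text
t: 4.7
position: [0.5959, -0.0377, 0.1281]
orientation: [0.0, 0.132, 0.991, -0.0]
force: [-0.1, -1.5, 2.5]
opening: 0.227
finger_force: 29.3
```

```bash
python3 go.py .597 -.0377 .235
```

```text
t 4.7 pos [ 0.5959 -0.0377  0.1281] tilt 0.01 open 0.227 ff 29.27 F [-0.1 -1.5  2.5] q [ 0.03  0.56 -0.01  1.72  0.01  0.87  1.32]
yaw of tool y 74.88
slide [-0.0011  0.0003 -0.1069]
```

>>> step_arm([
  {"slide":[0,0,-0.01],"rotation":[0,0,0],"jaw":-1},
  {"slide":[0,0,-0.02],"rotation":[0,0,0],"jaw":-1},
  {"slide":[0,0,-0.03],"rotation":[0,0,0],"jaw":-1},
  {"slide":[0,0,-0.04],"rotation":[0,0,0],"jaw":-1},
  {"slide":[0,0,-0.055],"rotation":[0,0,0],"jaw":-1},
  {"slide":[0,0,-0.08],"rotation":[0,0,0],"jaw":-1},
  {"slide":[0,0,-0.11],"rotation":[0,0,0],"jaw":-1},
  {"slide":[0,0,-0.11],"rotation":[0,0,0],"jaw":-1},
  {"slide":[0,0,-0.11],"rotation":[0,0,0],"jaw":-1},
])

```text
t: 5.6
position: [0.5961, -0.0377, 0.2392]
orientation: [0.001, 0.132, 0.991, 0.0]
force: [-0.3, -0.1, -1.4]
opening: 0.227
finger_force: 29.3
```

```bash
python3 - <<'E'
from h import *
from go import to
a=np.deg2rad(-24.2); n=np.array([.531,.3411])+-.015*np.array([np.cos(a),np.sin(a)]); print("notch",n)
c=optics.camera("side"); W=world(c); P=W.reshape(-1,3); s=readout.sense()
Q=P[(np.hypot(P[:,0]-s["position"][0],P[:,1]-s["position"][1])<.035)&(P[:,2]>.165)&(P[:,2]<.215)]
d=Q-[*s["position"][:2],0]
for z in np.arange(.17,.215,.005):
    m=abs(Q[:,2]-z)<.0025
    if m.sum()>3: print(z.round(3),m.sum(),d[m].mean(0).round(4), np.ptp(d[m][:,0]).round(4))
to([n[0],n[1],.235])
cv2.imwrite("pics/side1.png",cv2.resize(c["color"][100:240,190:350],None,fx=4,fy=4))
E
```

```text
notch [0.5173182  0.34724885]
0.19 15 [-0.0033 -0.0071  0.19  ] 0.0159
0.195 17 [-0.0046 -0.0068  0.1948] 0.0159
0.2 14 [-0.0034 -0.0077  0.2001] 0.0147
0.205 20 [-0.0036 -0.007   0.2047] 0.0211
0.21 13 [-0.0042 -0.0076  0.2092] 0.0132
t 5.65 pos [ 0.5955 -0.0377  0.2381] tilt 0.0 open 0.222 ff 29.32 F [-0.5 -0.1 -0.7] q [ 0.03  0.45 -0.01  1.57  0.    1.12  1.32]
yaw of tool y 74.88
slide [0.1759 0.3512 0.0031]
```

View pics/side1.png

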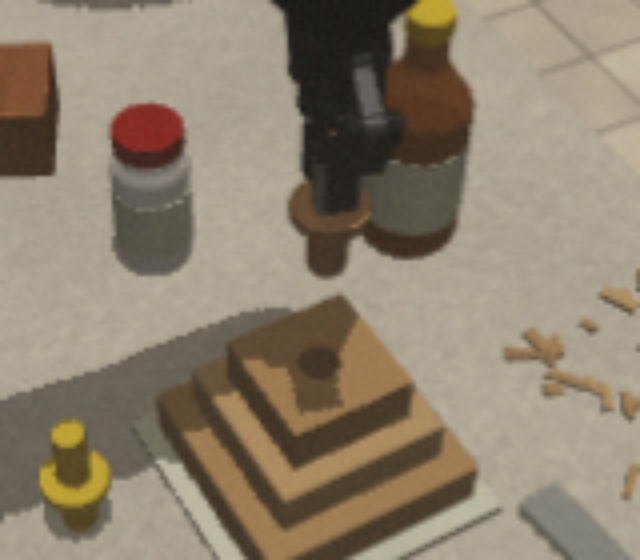

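The side picture shows the dowel held upright by its grip (crop 325,210), clear of the empty bore at (318,362). Next I carry it over to the rest.

>>> step_arm([
  {"slide":[0.177,0.351,0],"rotation":[0,0,0],"jaw":-1},
  {"slide":[0.177,0.351,0],"rotation":[0,0,0],"jaw":-1},
  {"slide":[0.177,0.351,0],"rotation":[0,0,0],"jaw":-1},
  {"slide":[0.177,0.351,0],"rotation":[0,0,0],"jaw":-1},
  {"slide":[0.177,0.351,0],"rotation":[0,0,0],"jaw":-1},
  {"slide":[0.177,0.351,0],"rotation":[0,0,0],"jaw":-1},
  {"slide":[0.177,0.351,0],"rotation":[0,0,0],"jaw":-1},
  {"slide":[0.177,0.351,0],"rotation":[0,0,0],"jaw":-1},
  {"slide":[0.177,0.351,0],"rotation":[0,0,0],"jaw":-1},
  {"slide":[0.177,0.351,0],"rotation":[0,0,0],"jaw":-1},
  {"slide":[0.177,0.351,0],"rotation":[0,0,0],"jaw":-1},
  {"slide":[0.177,0.351,0],"rotation":[0,0,0],"jaw":-1},
])

```text
t: 6.85
position: [0.5172, 0.3453, 0.2377]
orientation: [-0.0, 0.133, 0.991, -0.001]
force: [-0.6, 0.5, -1.0]
opening: 0.223
finger_force: 29.5
```

```bash
python3 go.py .516 .3474 .130
```

```text
t 6.85 pos [0.5172 0.3453 0.2377] tilt 0.07 open 0.223 ff 29.52 F [-0.6  0.5 -1. ] q [-0.58  0.49 -0.07  1.5   0.04  1.15  0.64]
yaw of tool y 74.73
slide [0.0017 0.0019 0.1077]
```

>>> step_arm([
  {"slide":[0.001,0.001,0.05],"rotation":[0,0,0],"jaw":-1},
  {"slide":[0.001,0.001,0.09],"rotation":[0,0,0],"jaw":-1},
  {"slide":[0.001,0.001,0.11],"rotation":[0,0,0],"jaw":-1},
  {"slide":[0.001,0.001,0.11],"rotation":[0,0,0],"jaw":-1},
  {"slide":[0.001,0.001,0.11],"rotation":[0,0,0],"jaw":-1},
  {"slide":[0.001,0.001,0.11],"rotation":[0,0,0],"jaw":-1},
])

```text
t: 7.45
position: [0.517, 0.3487, 0.1299]
orientation: [0.001, 0.132, 0.991, 0.001]
force: [-0.5, 0.6, 0.0]
opening: 0.227
finger_force: 29.6
```

```bash
python3 - <<'E'
from h import *
from go import to
c=optics.camera("side"); W=world(c); P=W.reshape(-1,3); s=readout.sense()
x,y=s["position"][:2]
Q=P[(np.hypot(P[:,0]-x,P[:,1]-y)<.022)&(P[:,2]>.07)&(P[:,2]<.10)]
print("shank visible",len(Q),(Q-[x,y,0]).mean(0).round(4))
to([.516,.3474,.08])
cv2.imwrite("pics/side2.png",cv2.resize(c["color"][70:170,150:260],None,fx=5,fy=5))
E
```

```text
shank visible 42 [-0.0029 -0.0083  0.0899]
t 7.5 pos [0.5169 0.3488 0.1299] tilt 0.19 open 0.223 ff 29.56 F [ 0.6 -0.3  0.1] q [-0.59  0.59 -0.07  1.64  0.05  0.91  0.63]
yaw of tool y 74.84
slide [ 0.0006 -0.0018  0.0499]
```

View pics/side2.png

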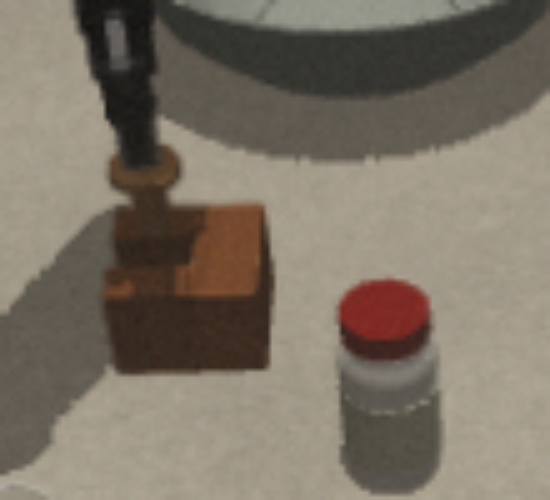

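The side picture shows the dowel hanging just above the notch mouth (crop 150,200). It is about 1.5 mm off centre by measurement, so I correct that and lower it.

>>> step_arm([
  {"slide":[0.001,-0.002,0.0],"rotation":[0,0,0],"jaw":-1},
  {"slide":[0.001,-0.002,0.01],"rotation":[0,0,0],"jaw":-1},
  {"slide":[0.001,-0.002,0.02],"rotation":[0,0,0],"jaw":-1},
  {"slide":[0.001,-0.002,0.03],"rotation":[0,0,0],"jaw":-1},
  {"slide":[0.001,-0.002,0.04],"rotation":[0,0,0],"jaw":-1},
  {"slide":[0.001,-0.002,0.05],"rotation":[0,0,0],"jaw":-1},
  {"slide":[0.001,-0.002,0.052],"rotation":[0,0,0],"jaw":-1},
  {"slide":[0.001,-0.002,0.053],"rotation":[0,0,0],"jaw":-1},
  {"slide":[0.001,-0.002,0.053],"rotation":[0,0,0],"jaw":-1},
  {"slide":[0.001,-0.002,0.053],"rotation":[0,0,0],"jaw":-1},
])

```text
t: 8.5
position: [0.514, 0.3469, 0.0755]
orientation: [-0.0, 0.131, 0.991, 0.0]
force: [-3.1, -2.6, 9.9]
opening: 0.223
finger_force: 31.1
```

```bash
python3 go.py .516 .3474 .0761
```

```text
t 8.5 pos [0.514  0.3469 0.0755] tilt 0.0 open 0.223 ff 31.05 F [-3.1 -2.6  9.9] q [-0.59  0.65 -0.07  1.71  0.06  0.79  0.62]
yaw of tool y 74.89
slide [-0.0018  0.001  -0.0006]
```

>>> step_arm([
  {"slide":[0,0,-0.001],"rotation":[0,0,0],"jaw":-0.3},
  {"slide":[0,0,-0.001],"rotation":[0,0,0],"jaw":0.2},
  {"slide":[0,0,-0.001],"rotation":[0,0,0],"jaw":1},
  {"slide":[0,0,-0.001],"rotation":[0,0,0],"jaw":1},
  {"slide":[0,0,-0.001],"rotation":[0,0,0],"jaw":1},
  {"slide":[0,0,-0.001],"rotation":[0,0,0],"jaw":1},
  {"slide":[0,0,-0.001],"rotation":[0,0,0],"jaw":1},
  {"slide":[0,0,-0.05],"rotation":[0,0,0],"jaw":1},
  {"slide":[0,0,-0.1],"rotation":[0,0,0],"jaw":1},
  {"slide":[0,0,-0.15],"rotation":[0,0,0],"jaw":1},
  {"slide":[0,0,-0.18],"rotation":[0,0,0],"jaw":1},
  {"slide":[0,0,-0.18],"rotation":[0,0,0],"jaw":1},
])

```text
t: 9.7
position: [0.5161, 0.3482, 0.2605]
orientation: [0.003, 0.132, 0.991, 0.003]
force: [0.7, -0.4, -0.3]
opening: 1.001
finger_force: 0.0
```

```bash
python3 - <<'E'
from h import *
from go import to
c=optics.camera("side"); W=world(c); P=W.reshape(-1,3); a=np.deg2rad(-24.2)
Q=P[(np.hypot(P[:,0]-.516,P[:,1]-.347)<.04)&(P[:,2]>.064)&(P[:,2]<.13)]
for lo,hi in((.064,.072),(.074,.085),(.085,.097),(.106,.115)):
    m=Q[(Q[:,2]>lo)&(Q[:,2]<hi)]; d=m[:,:2].mean(0)-[.5164,.347]
    print(lo,len(m),m.mean(0).round(4),"rest xy",(d@np.array([[np.cos(a),-np.sin(a)],[np.sin(a),np.cos(a)]])).round(4))
to([.4937,-.3261,.26])
cv2.imwrite("pics/side3.png",cv2.resize(c["color"][70:170,150:260],None,fx=5,fy=5))
E
```

```text
0.064 77 [0.5125 0.3402 0.0681] rest xy [-0.0007 -0.0078]
0.074 18 [0.5104 0.3399 0.0794] rest xy [-0.0026 -0.009 ]
0.085 21 [0.5119 0.34   0.0904] rest xy [-0.0012 -0.0082]
0.106 27 [0.5142 0.3447 0.1092] rest xy [-0.0011 -0.003 ]
t 9.75 pos [0.5152 0.3475 0.2576] tilt 0.29 open 1.001 ff 0.0 F [-0.1 -0.8 -0.3] q [-0.59  0.47 -0.08  1.47  0.04  1.19  0.64]
yaw of tool y 74.88
slide [-0.155  -0.6558 -0.0045]
```

View pics/side3.png

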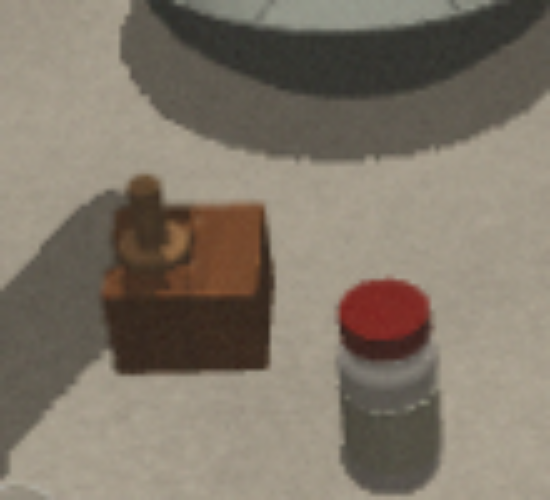

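The dowel hangs upright by its collar in the notch (crop 150,240) and is free of the fingers. Now the vase.

>>> step_arm([
  {"slide":[-0.155,-0.656,-0.003],"rotation":[0,0,0],"jaw":1},
  {"slide":[-0.155,-0.656,-0.003],"rotation":[0,0,0],"jaw":1},
  {"slide":[-0.155,-0.656,-0.003],"rotation":[0,0,0],"jaw":1},
  {"slide":[-0.155,-0.656,-0.003],"rotation":[0,0,0],"jaw":1},
  {"slide":[-0.155,-0.656,-0.003],"rotation":[0,0,0],"jaw":1},
  {"slide":[-0.155,-0.656,-0.003],"rotation":[0,0,0],"jaw":1},
  {"slide":[-0.155,-0.656,-0.003],"rotation":[0,0,0],"jaw":1},
  {"slide":[-0.155,-0.656,-0.003],"rotation":[0,0,0],"jaw":1},
  {"slide":[-0.155,-0.656,-0.003],"rotation":[0,0,0],"jaw":1},
  {"slide":[-0.155,-0.656,-0.003],"rotation":[0,0,0],"jaw":1},
  {"slide":[-0.155,-0.656,-0.003],"rotation":[0,0,0],"jaw":1},
  {"slide":[-0.155,-0.656,-0.003],"rotation":[0,0,0],"jaw":1},
])

```text
t: 10.95
position: [0.4941, -0.2544, 0.2562]
orientation: [-0.001, 0.131, 0.991, 0.0]
force: [0.6, -0.3, -0.1]
opening: 1.0
finger_force: 0.0
```

```bash
python3 go.py .4937 -.3261 .26
```

```text
t 10.95 pos [ 0.4941 -0.2544  0.2562] tilt 0.13 open 1.0 ff 0.0 F [ 0.6 -0.3 -0.1] q [ 0.36  0.38  0.1   1.65 -0.04  1.12  1.78]
yaw of tool y 74.89
slide [-0.0183 -0.0693 -0.0038]
```

>>> step_arm([
  {"slide":[-0.014,-0.05,0],"rotation":[0,0,0],"jaw":1},
  {"slide":[-0.014,-0.05,0],"rotation":[0,0,0],"jaw":1},
  {"slide":[-0.014,-0.05,0],"rotation":[0,0,0],"jaw":1},
  {"slide":[-0.014,-0.05,0],"rotation":[0,0,0],"jaw":1},
  {"slide":[-0.014,-0.05,0],"rotation":[0,0,0],"jaw":1},
  {"slide":[-0.014,-0.05,0],"rotation":[0,0,0],"jaw":1},
])

```text
t: 11.55
position: [0.4961, -0.3031, 0.2577]
orientation: [0.0, 0.13, 0.991, 0.0]
force: [-0.3, 0.5, -0.6]
opening: 0.998
finger_force: 0.0
```

```bash
python3 go.py .4937 -.3261 .117
```

```text
t 11.55 pos [ 0.4961 -0.3031  0.2577] tilt 0.03 open 0.998 ff 0.0 F [-0.3  0.5 -0.6] q [ 0.43  0.42  0.11  1.58 -0.05  1.15  1.87]
yaw of tool y 75.02
slide [-0.0036 -0.0229  0.1407]
```

>>> step_arm([
  {"slide":[-0.0035,-0.022,0],"rotation":[0,0,0],"jaw":1},
  {"slide":[-0.0035,-0.022,0],"rotation":[0,0,0],"jaw":1},
  {"slide":[-0.0035,-0.022,0.04],"rotation":[0,0,0],"jaw":1},
  {"slide":[-0.0035,-0.022,0.06],"rotation":[0,0,0],"jaw":1},
  {"slide":[-0.0035,-0.022,0.06],"rotation":[0,0,0],"jaw":1},
  {"slide":[-0.0035,-0.022,0.06],"rotation":[0,0,0],"jaw":1},
  {"slide":[-0.0035,-0.022,0.06],"rotation":[0,0,0],"jaw":1},
])

```text
t: 12.25
position: [0.4942, -0.327, 0.1993]
orientation: [0.001, 0.131, 0.991, -0.0]
force: [-0.2, -0.1, -0.6]
opening: 0.999
finger_force: 0.0
```

```bash
python3 go.py .4937 -.3261 .117
```

```text
t 12.25 pos [ 0.4942 -0.327   0.1993] tilt 0.14 open 0.999 ff 0.0 F [-0.2 -0.1 -0.6] q [ 0.47  0.48  0.11  1.64 -0.06  1.02  1.91]
yaw of tool y 74.91
slide [0.0009 0.0008 0.0823]
```

>>> step_arm([
  {"slide":[0,0.001,0.04],"rotation":[0,0,0],"jaw":1},
  {"slide":[0,0.001,0.07],"rotation":[0,0,0],"jaw":1},
  {"slide":[0,0.001,0.082],"rotation":[0,0,0],"jaw":1},
  {"slide":[0,0.001,0.082],"rotation":[0,0,0],"jaw":1},
  {"slide":[0,0.001,0.082],"rotation":[0,0,0],"jaw":0.2},
  {"slide":[0,0.001,0.082],"rotation":[0,0,0],"jaw":-0.2},
  {"slide":[0,0.001,0.082],"rotation":[0,0,0],"jaw":-1},
  {"slide":[0,0.001,0.082],"rotation":[0,0,0],"jaw":-1},
  {"slide":[0,0.001,0.082],"rotation":[0,0,0],"jaw":-1},
  {"slide":[0,0.001,0.082],"rotation":[0,0,0],"jaw":-1},
  {"slide":[0,0.001,0.082],"rotation":[0,0,0],"jaw":-1},
], newtons=50)

```text
t: 13.35
position: [0.494, -0.3265, 0.1167]
orientation: [0.001, 0.132, 0.991, -0.0]
force: [-0.5, -0.6, 5.7]
opening: 0.315
finger_force: 49.0
```

```bash
python3 go.py .4937 -.3261 .270
```

```text
t 13.35 pos [ 0.494  -0.3265  0.1167] tilt 0.1 open 0.315 ff 48.99 F [-0.5 -0.6  5.7] q [ 0.48  0.57  0.1   1.75 -0.07  0.83  1.92]
yaw of tool y 74.87
slide [ 1.000e-04  2.000e-04 -1.533e-01]
```

>>> step_arm([
  {"slide":[0,0,-0.01],"rotation":[0,0,0],"jaw":-1},
  {"slide":[0,0,-0.02],"rotation":[0,0,0],"jaw":-1},
  {"slide":[0,0,-0.035],"rotation":[0,0,0],"jaw":-1},
  {"slide":[0,0,-0.06],"rotation":[0,0,0],"jaw":-1},
  {"slide":[0,0,-0.09],"rotation":[0,0,0],"jaw":-1},
  {"slide":[0,0,-0.12],"rotation":[0,0,0],"jaw":-1},
  {"slide":[0,0,-0.14],"rotation":[0,0,0],"jaw":-1},
  {"slide":[0,0,-0.15],"rotation":[0,0,0],"jaw":-1},
  {"slide":[0,0,-0.15],"rotation":[0,0,0],"jaw":-1},
  {"slide":[0,0,-0.15],"rotation":[0,0,0],"jaw":-1},
  {"slide":[0,0,-0.15],"rotation":[0,0,0],"jaw":-1},
])

```text
t: 14.45
position: [0.4929, -0.3255, 0.2642]
orientation: [-0.001, 0.132, 0.991, 0.001]
force: [0.6, -1.0, -4.1]
opening: 0.312
finger_force: 49.6
```

```bash
cat > foot.py <<'E'
from h import *
from go import to
from scipy.optimize import least_squares
# foot = square prism 46 mm, z from zf..zf+12, in vase frame; fit side faces seen by the side camera
def foot(c,z_foot,x,y,show=True):
    W=world(c); P=W.reshape(-1,3)
    Q=P[(np.hypot(P[:,0]-x,P[:,1]-y)<.04)&(P[:,2]>z_foot+.001)&(P[:,2]<z_foot+.011)]
    best=None
    for y0 in np.deg2rad([-35,-20,-5,10,25,40]):
        f=lambda q:(lambda X,Y:np.maximum(abs(X),abs(Y))-.023)(
            np.cos(q[2])*(Q[:,0]-q[0])+np.sin(q[2])*(Q[:,1]-q[1]),
           -np.sin(q[2])*(Q[:,0]-q[0])+np.cos(q[2])*(Q[:,1]-q[1]))
        r=least_squares(f,[x,y,y0],loss="soft_l1",f_scale=.001)
        if best is None or r.cost<best.cost: best=r
    print("foot n",len(Q),"xy",best.x[:2].round(4),"yaw",np.rad2deg(best.x[2]).round(1),"rms mm",(np.sqrt(np.mean(best.fun**2))*1e3).round(2))
    # spigot
    S=P[(np.hypot(P[:,0]-x,P[:,1]-y)<.02)&(P[:,2]>z_foot-.019)&(P[:,2]<z_foot-.002)]
    print("spigot n",len(S),S.mean(0).round(4) if len(S) else "", "lowest",S[:,2].min().round(4) if len(S) else "")
    return best.x
E
python3 - <<'E'
from foot import *
c=optics.camera("side"); s=readout.sense(); p=s["position"]
foot(c,p[2]-.1167+.034,p[0],p[1]); to([.597,-.0377,.268])
cv2.imwrite("pics/side4.png",cv2.resize(c["color"][190:370,220:380],None,fx=3.3,fy=3.3,interpolation=cv2.INTER_CUBIC))
E
```

```text
foot n 78 xy [ 0.4917 -0.3236] yaw 14.3 rms mm 2.43
spigot n 0  lowest 
t 14.5 pos [ 0.493  -0.3255  0.2643] tilt 0.15 open 0.314 ff 49.61 F [ 0.3  0.7 -4.8] q [ 0.47  0.43  0.12  1.54 -0.05  1.18  1.9 ]
yaw of tool y 74.88
slide [-0.0253  0.305  -0.0036]
```

View pics/side4.png

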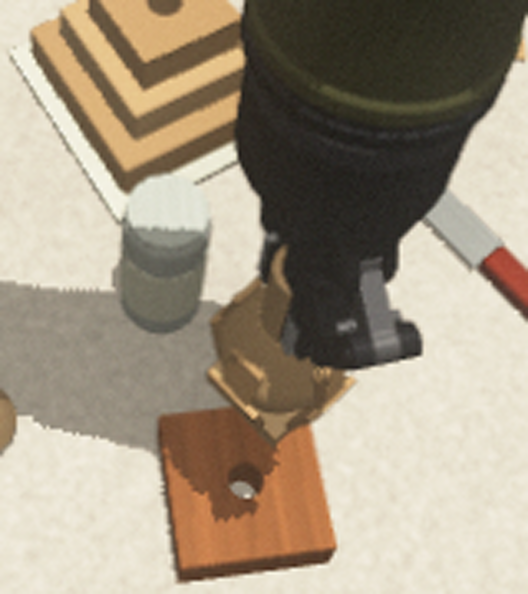

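The picture shows the vase held above its block (crop 270,370), its foot at about 14° yaw. I carry it over and turn it by 12°.

>>> step_arm([
  {"slide":[-0.002,0.02,-0.004],"rotation":[0,0,0.0],"jaw":-1},
  {"slide":[-0.005,0.055,-0.004],"rotation":[0,0,0.01],"jaw":-1},
  {"slide":[-0.008,0.095,-0.004],"rotation":[0,0,0.02],"jaw":-1},
  {"slide":[-0.011,0.135,-0.004],"rotation":[0,0,0.03],"jaw":-1},
  {"slide":[-0.015,0.175,-0.004],"rotation":[0,0,0.04],"jaw":-1},
  {"slide":[-0.018,0.215,-0.004],"rotation":[0,0,0.05],"jaw":-1},
  {"slide":[-0.021,0.255,-0.004],"rotation":[0,0,0.06],"jaw":-1},
  {"slide":[-0.024,0.285,-0.004],"rotation":[0,0,0.067],"jaw":-1},
  {"slide":[-0.025,0.305,-0.004],"rotation":[0,0,0.067],"jaw":-1},
  {"slide":[-0.025,0.305,-0.004],"rotation":[0,0,0.067],"jaw":-1},
  {"slide":[-0.025,0.305,-0.004],"rotation":[0,0,0.067],"jaw":-1},
  {"slide":[-0.025,0.305,-0.004],"rotation":[0,0,0.067],"jaw":-1},
])

```text
t: 15.7
position: [0.5968, -0.0395, 0.2692]
orientation: [-0.0, 0.236, 0.972, -0.001]
force: [-0.3, -0.1, -3.9]
opening: 0.316
finger_force: 49.9
```

```bash
python3 - <<'E'
from foot import *
c=optics.camera("side"); np.savez("side5.npz",**c); s=readout.sense(); p=s["position"]
foot(c,p[2]-.1167+.034,p[0],p[1]); to([.597,-.038,.2187])
cv2.imwrite("pics/side5.png",cv2.resize(c["color"][90:270,190:350],None,fx=3.3,fy=3.3,interpolation=cv2.INTER_CUBIC))
E
```

```text
foot n 88 xy [ 0.5964 -0.0396] yaw 1.1 rms mm 1.76
spigot n 0  lowest 
t 15.75 pos [ 0.5968 -0.0396  0.2694] tilt 0.06 open 0.317 ff 49.91 F [-0.2  0.2 -4.1] q [-0.04  0.44  0.11  1.51 -0.05  1.2   1.17]
yaw of tool y 62.7
slide [0.0005 0.0016 0.0507]
```

View pics/side5.png

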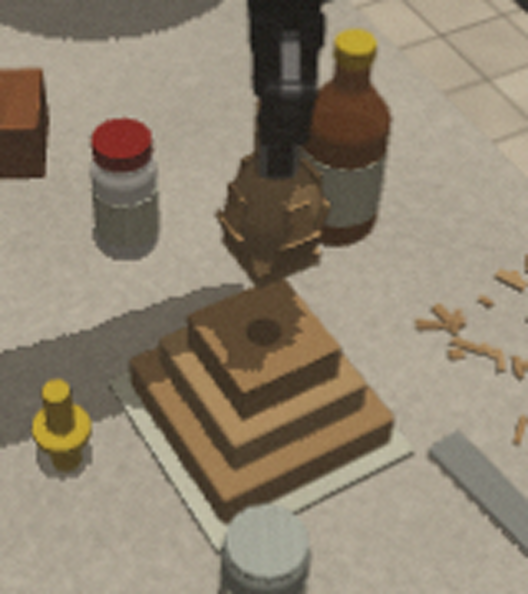

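The picture shows the vase hanging over the bore (crop 265,330), its foot edges parallel to the pedestal's. I check the vertical slip and tilt from this cloud before lowering.

```bash
python3 - <<'E'
from foot import *
c=dict(np.load("side5.npz")); W=world(c); P=W.reshape(-1,3)
p=np.array([.5968,-.0396,.2694])
Q=P[(np.hypot(P[:,0]-p[0],P[:,1]-p[1])<.045)&(P[:,2]>.15)&(P[:,2]<.27)]
h=np.histogram(Q[:,2],np.arange(.16,.22,.003)); print(list(zip(h[1].round(3),h[0])))
# lowest points along each visible foot side, expected bottom .1867
yaw=np.deg2rad(1.5); d=Q[:,:2]-[.5964,-.0396]; X=d@[np.cos(yaw),np.sin(yaw)]; Y=d@[-np.sin(yaw),np.cos(yaw)]
for nm,m,t in(("-x face",(X<-.020)&(abs(Y)<.023),Y),("-y face",(Y<-.020)&(abs(X)<.023),X)):
    m&=(Q[:,2]<.199)
    for lo in(-.023,-.008,.008):
        k=m&(t>=lo)&(t<lo+.015); print(nm,lo,k.sum(),"zmin",np.sort(Q[k,2])[:3].round(4),"d",np.median((X if nm[1]=='x' else Y)[k]).round(4))
foot(c,.1867,p[0],p[1])
E
```

```text
[(np.float64(0.16), np.int64(0)), (np.float64(0.163), np.int64(0)), (np.float64(0.166), np.int64(0)), (np.float64(0.169), np.int64(0)), (np.float64(0.172), np.int64(0)), (np.float64(0.175), np.int64(0)), (np.float64(0.178), np.int64(0)), (np.float64(0.181), np.int64(0)), (np.float64(0.184), np.int64(3)), (np.float64(0.187), np.int64(29)), (np.float64(0.19), np.int64(26)), (np.float64(0.193), np.int64(26)), (np.float64(0.196), np.int64(29)), (np.float64(0.199), np.int64(20)), (np.float64(0.202), np.int64(16)), (np.float64(0.205), np.int64(22)), (np.float64(0.208), np.int64(21)), (np.float64(0.211), np.int64(23)), (np.float64(0.214), np.int64(23))]
-x face -0.023 18 zmin [0.187  0.187  0.1888] d -0.023
-x face -0.008 11 zmin [0.1876 0.1881 0.1885] d -0.023
-x face 0.008 8 zmin [0.1865 0.1885 0.1886] d -0.0233
-y face -0.023 24 zmin [0.1863 0.187  0.1874] d -0.0227
-y face -0.008 18 zmin [0.1869 0.1872 0.1874] d -0.023
-y face 0.008 21 zmin [0.1879 0.1886 0.189 ] d -0.0231
foot n 89 xy [ 0.5964 -0.0396] yaw 1.2 rms mm 1.94
spigot n 0  lowest
```

>>> step_arm([
  {"slide":[0.001,0.0015,0],"rotation":[0,0,0],"jaw":-1},
  {"slide":[0.001,0.0015,0.01],"rotation":[0,0,0],"jaw":-1},
  {"slide":[0.001,0.0015,0.02],"rotation":[0,0,0],"jaw":-1},
  {"slide":[0.001,0.0015,0.03],"rotation":[0,0,0],"jaw":-1},
  {"slide":[0.001,0.0015,0.04],"rotation":[0,0,0],"jaw":-1},
  {"slide":[0.001,0.0015,0.046],"rotation":[0,0,0],"jaw":-1},
  {"slide":[0.001,0.0015,0.049],"rotation":[0,0,0],"jaw":-1},
  {"slide":[0.001,0.0015,0.049],"rotation":[0,0,0],"jaw":-1},
  {"slide":[0.001,0.0015,0.049],"rotation":[0,0,0],"jaw":-1},
  {"slide":[0.001,0.0015,0.049],"rotation":[0,0,0],"jaw":-1},
  {"slide":[0.001,0.0015,0.049],"rotation":[0,0,0],"jaw":-1},
  {"slide":[0.001,0.0015,0.049],"rotation":[0,0,0],"jaw":-1},
])

```text
t: 16.95
position: [0.5971, -0.0362, 0.221]
orientation: [0.0, 0.235, 0.972, 0.0]
force: [-0.6, -0.1, -3.1]
opening: 0.313
finger_force: 50.0
```

```bash
python3 - <<'E'
from foot import *
c=optics.camera("side"); s=readout.sense(); p=s["position"]
foot(c,p[2]-.0827,p[0],p[1]); to([.597,-.038,.2187])
P=world(c).reshape(-1,3); Q=P[(np.hypot(P[:,0]-p[0],P[:,1]-p[1])<.035)&(P[:,2]>.112)&(P[:,2]<.18)]
print("foot bottom",np.percentile(Q[:,2],[0.5,2]))
Q=P[(np.hypot(P[:,0]-.516,P[:,1]-.347)<.03)&(P[:,2]>.1)]; print("dowel top",len(Q),Q.mean(0).round(4))
E
```

```text
foot n 76 xy [ 0.5967 -0.0363] yaw 1.5 rms mm 2.07
spigot n 0  lowest 
t 17.0 pos [ 0.5971 -0.0362  0.2209] tilt 0.02 open 0.316 ff 49.99 F [-0.3  0.4 -3.9] q [-0.04  0.47  0.1   1.59 -0.05  1.08  1.17]
yaw of tool y 62.83
slide [-0.0007 -0.0017  0.0022]
foot bottom [0.13812922 0.13884449]
dowel top 38 [0.5129 0.3425 0.1079]
```

>>> step_arm([
  {"slide":[0,-0.002,0.001],"rotation":[0,0,0],"jaw":-1},
  {"slide":[0,-0.002,0.001],"rotation":[0,0,0],"jaw":-1},
  {"slide":[0,-0.002,0.001],"rotation":[0,0,0],"jaw":-1},
  {"slide":[0,-0.002,0.001],"rotation":[0,0,0],"jaw":-1},
  {"slide":[0,-0.002,0.001],"rotation":[0,0,0],"jaw":-1},
  {"slide":[0,-0.002,0.001],"rotation":[0,0,0],"jaw":-1},
  {"slide":[0,-0.002,0.001],"rotation":[0,0,0],"jaw":-1},
  {"slide":[0,-0.002,0.001],"rotation":[0,0,0],"jaw":-1},
])

```text
t: 17.8
position: [0.5961, -0.0379, 0.2197]
orientation: [-0.0, 0.235, 0.972, 0.0]
force: [-0.0, 0.1, -4.1]
opening: 0.312
finger_force: 50.0
```

```bash
python3 - <<'E'
from foot import *
for i in range(2):
    c=optics.camera("side"); s=readout.sense(); p=s["position"]; foot(c,p[2]-.0827,p[0],p[1]); to([.597,-.038,.2187])
cv2.imwrite("pics/side6.png",cv2.resize(c["color"][70:270,150:350],None,fx=2.9,fy=2.9,interpolation=cv2.INTER_CUBIC))
E
```

```text
foot n 71 xy [ 0.5954 -0.0383] yaw 2.2 rms mm 1.09
spigot n 0  lowest 
t 17.85 pos [ 0.5961 -0.038   0.2197] tilt 0.0 open 0.314 ff 49.97 F [-0.1  0.6 -3.4] q [-0.04  0.47  0.1   1.6  -0.05  1.08  1.17]
yaw of tool y 62.83
slide [-0.0008  0.0004  0.001 ]
foot n 67 xy [ 0.5955 -0.0381] yaw 1.3 rms mm 1.38
spigot n 0  lowest 
t 17.9 pos [ 0.5961 -0.038   0.2197] tilt 0.0 open 0.316 ff 49.97 F [ 0.7 -0.7 -4.2] q [-0.04  0.47  0.1   1.6  -0.05  1.08  1.17]
yaw of tool y 62.82
slide [-0.0008  0.0004  0.001 ]
```

View pics/side6.png

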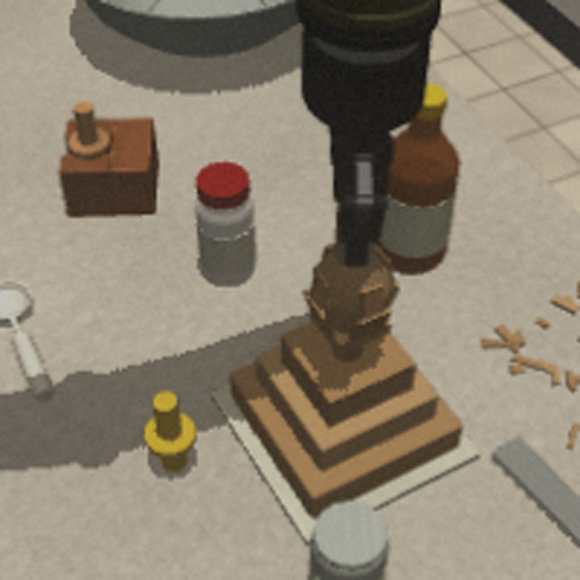

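The vase hangs upright over the bore (crop 350,340). Its foot centre measures (595.5, -38.1) mm against the bore's (595.5, -38.0) in the same camera. The dowel is in the notch (85,130), and the bystanders in view stand where they were. I hand the job in.

```bash
python3 -c "
from bench import robot
print(robot.job_done())"
```

```text
the job is handed in; nothing more can be done
None
```

I handed the job in at about 18 s of the 64 s: the dowel hangs in the rest block's notch, let go, and the vase is held upright over the empty bore, square with the pedestal, its spigot about 1 cm above the mouth by calculation (the foot hides it from the camera); no verdict came back.

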